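Clear the bottle from the slanted cup and nest the spare cup

ROBOT

A 6-joint arm with a two-finger parallel gripper is mounted at the origin on the work surface. World frame = base frame: x ahead of the robot, y to its left, z up, the work surface at z = 0. Lengths are in mm, angles in rad, forces in N, time in s.
With the tool pointing down it reaches from about 350 to 975 mm from the base axis. Payload 4.9 kg.
Tool frame: the origin (TCP) lies on the centre line of the jaws, within the pads' length; the fingertips stand arm.tcp_to_tips ahead of it and the grasp point (between the pads) lies 3 mm ahead of it (arm.tcp_to_tips is the distance from the TCP to the fingertips, in mm); z points along the fingers, y is the line along which they close (so a half turn about z gives the same grasp; the last joint's range is limited). The gripper opens to 85 mm and grips with 20 to 120 N. Pads are 22 mm wide; open, the fingers measure 114 mm over their backs; the gripper's body (76 mm by 85 mm) begins 54 mm behind the grasp point. The pads swing forward as they close: fully open they stand 13 mm farther back than shut.
Start: joints at [-1.455, 0.053, 1.613, -0, 1.476, -0.119], TCP at [145.401, -607.832, 219.704] pointing down, gripper open.
Joint ranges: [-3.01, 3.01], [-1.01, 2.22], [0.06, 2.58], [-1.02, 4.17], [0.09, 2.62], [-3.14, 3.14]. Speed limits (rad/s): [2.57, 2.57, 3.14, 3.14, 3.14, 3.14].

INTERFACE

Orientations are given as a unit quaternion [x, y, z, w].
In Python, from workcell import arm, vision, spotter gives the robot as it stands.
- The arm moves only by the shell command python3 -m inch 'ROWS' [OPENING]. ROWS is text: rows parted by semicolons, each of 4 numbers parted by spaces: the shift along the tool's x, y, z as a fraction of full scale, then the turn about the tool's z as a fraction of full scale. In form: tx ty tz yaw; .... A call has 1 to 12 rows; each row shifts and turns the commanded pose from where the row before left it, along the tool's axes as they then stand; what a row does not reach is not made up. Full scale, the value 1, is 5 cm for a shift and 6 degrees for a turn. A row lasts 1/10 s, in which the tool goes at most 50 mm and 8.59 degrees, less where a joint would pass 70% of its speed; a pose out of reach is approached as far as the arm can. A call with a number of a shift or a turn outside -1 to 1 is refused whole. A call with a gripper value outside its range is refused whole. OPENING is the closure, from 0 (fully open) to 1 (shut), set as the call begins (- or left out, the last holds). The fingers move at their own pace and stop on an object; the grip force is fixed at half the most. Time passes only in rows, so rows that do not move let the fingers close. It gives the time, the measured TCP pose, the force, the opening and the grip force at its end, in the units of the state.
- arm.read_state(): the state, without advancing time (a new reading comes with each control period).
- vision.camera(name): name is "scene" or "top" or "wrist"; returns (picture, depth): 420x560x3 uint8, red, green, blue; 420x560 float32, mm along the optical axis (not along the pixel's ray), 0 where there is no reading.
- vision.camera_model(name): a dict with "fx", "fy", "cx", "cy" (pixels), "R" (3x3) and "t" (3): a world point X has camera coordinates R X + t. Camera axes: x right, y down, z forward; pixel columns grow to the right and rows downward; lengths in mm; the calibration is good to about 2 mm. A picture is of the moment at which its call begins: read the wrist's pose just before it. camera_model takes no time and is no camera call; for the wrist camera it gives the pose at the moment of the call.
- arm.close_job(): hands the job in; it is judged then, once.
Trained networks look in the newest picture that a camera, given by its name, has taken for a name from the list of things; names that differ only in an ending like _2 or _b are one class to them, and where a whole thing is asked for, a point or a joint stands for the part that bears it (a point fixed in the world has none). Each returns a list of dicts, best first, with "score" (0 to 1); they miss things now and then, are a little off and sometimes report something else, mostly with a low value. They report only what shows in the picture. A call takes as long as a camera call. They do not tell look-alikes from the thing itself.
- spotter.find_in(query, camera): "xy" ([column, row] in pixels, amid what is visible of it).
- spotter.pinpoint(query, camera): "xy" ([column, row] in pixels: a listed point, or the origin of a listed thing).
The state is a dict: "time": time; "joints": joint angles; "joint_vel": joint speeds; "tau": joint torques, N m; "tcp_pos": TCP position; "eef_rot": TCP orientation; "wrist_force": force on the tool from outside, world axes, zero at the start; "wrist_torque": the same for the moment, N m; "grip_width": opening from 0.0 (shut) to 1.0 (fully open); "finger_force": force on a finger pad.
Only numpy, scipy, OpenCV 4.12 (cv2) and the standard library are available. Lean on these libraries where they do the work, as an engineer would, in place of code of your own. Each camera call takes 0.05 s, during which the arm holds its last target. There are 200 camera calls.

TASK

Someone left the amber oil bottle in the ivory cup on the slanted stand: take it out and stand it upright, wholly on the round cork mat. Then nest the teal cup, open end up, fully home in the ivory cup. Do not knock the bottle over, and leave the other things on the bench where they are.

Things in the scene. Friction and masses are not known exactly. Their poses are not given: they have to be found in the camera images.
- stand: Grey steel stand fixed to the bench: base plate 110 (x) x 90 (y) x 10 mm and a deck sloped 25 degrees that carries the ivory cup. Origin: centre of the underside, on the bench; z up; its -x side is the front, towards which the cup leans (roughly towards the robot).
- fixed_cup: Ivory tapered cup screwed to the sloped deck. 80 mm tall, outer diameter 44 mm at the bottom, 70 mm at the rim, wall 3 mm, floor 5 mm; outside stop bead, 70 mm diameter, 48 to 52 mm up. Origin: centre of the bottom's outer face (30 mm behind, 50 mm above the stand's origin); z: the cup's axis out of its mouth, leaning 25 degrees from vertical to the stand's front; y level.
- loose_cup: Teal tapered cup of the same shape and size (80 mm tall, 44 mm diameter at the bottom, 70 mm at the rim, wall 3 mm, stop bead 48 to 52 mm up), 90 g, upright on the bench. Origin: centre of the bottom's outer face, z up through the mouth. Fully nested, its stop bead rests on the ivory cup's rim all round, its origin 32 mm along the ivory cup's z axis.
- bottle: Closed amber round bottle, rigid, body 34 mm diameter and 125 mm long with a black cap 26 mm diameter and 15 mm high, 140 mm in all, about 150 g. It stands in the ivory cup, leaning on the cup's lower (front) wall about 34 degrees from vertical; its top 60 mm stick out. Origin: centre of its foot; z along its axis to the cap.
- mat: Round cork mat fixed flat on the bench, 140 mm diameter, 4 mm thick. Origin: centre of its underside.
- tape: Bystander: roll of tape lying flat, 56 mm outer diameter, 24 mm high. Origin: centre of its underside.
- block: Bystander: wooden sanding block 90 x 40 x 26 mm. Origin: centre of its underside.
- screwdriver: Bystander: screwdriver with a red handle lying between the robot and the other things, about 200 mm long along its x. Origin: under its middle.
- mallet: Bystander: mallet with a wooden handle lying behind the other things, about 250 mm long along its x. Origin: under its middle.
- tin: Bystander: aluminium can standing behind the other things, 66 mm diameter, 110 mm high. Origin: centre of its underside.
There are look-alikes about, which are no part of the job. Of the things shaped like the bottle, the amber one is meant. What is shaped like the loose_cup but yellow is not meant.

How it is judged (in metres and radians):
On the way, in this order (a step that is already met when the one before it is completed fails the run):
1. the bottle stands upright and released, wholly on the cork mat (horizontal distance between bottle and mat below 0.055 m and angle between bottle's own z axis and vertical below 0.1 rad and height (world z) of bottle below 0.012 m and linear speed of bottle below 0.02 m/s and contact force between bottle and the fingers below 0.1 N), for 0.2 s.
2. the teal cup is nested fully home in the ivory cup and released (z of loose_cup in the frame of fixed_cup between 0.026 and 0.037 m and x of loose_cup in the frame of fixed_cup between -0.006 and 0.006 m and y of loose_cup in the frame of fixed_cup between -0.006 and 0.006 m and angle between the z axis of loose_cup and the z axis of fixed_cup, either way round below 0.12 rad and angle between loose_cup's own z axis and vertical below 0.9 rad and linear speed of loose_cup below 0.02 m/s and contact force between loose_cup and the fingers below 0.1 N), for 0.2 s.
At the end, for the whole second after the job is handed in: Bottle upright (0.1 rad) and released on the cork mat, foot centre within 55 mm of its centre; teal cup released in the ivory cup, mouth outward, its origin 26 to 37 mm up the ivory cup's axis, within 6 mm of it in x and y, axes within 0.12 rad; all at rest (all of step 1 and all of step 2); the robot touches nothing.
It fails at once if the bottle is knocked over (angle between bottle's own z axis and vertical above 1.3 rad).
It fails at once if another thing on the bench is shifted by more than 30 mm (distance of any of tape, block, screwdriver, mallet, tin from where it was at the start of the episode above 0.03 m).
It also fails if it takes over 58 s, if anything falls off the work surface, if the arm or the gripper's body presses on something with over 40 N, if the wrist force passes 120 N, or if a joint passes its speed limit or range.

## Working session

There is one attempt and no reset: what is moved stays moved. The work goes in short steps, Python scripts to look and compute and a shell command to move; the robot and the scene stay as the last step left them, time stands still between calls to the robot, and variables do not carry over. Pictures are saved under pics/ and viewed, at most 10 in all, crops included, and the job is handed in when it is done.

```bash
ls; mkdir -p pics; cat > h.py <<'E'
import numpy as np, cv2
from workcell import arm, vision, spotter
from scipy.spatial.transform import Rotation as Ro
def snap(n,fn=None):
    m=vision.camera_model(n); p,d=vision.camera(n)
    if fn: cv2.imwrite('pics/'+fn,p[:,:,::-1])
    return p,d,m
def world(d,m):
    v,u=np.mgrid[0:d.shape[0],0:d.shape[1]]
    c=np.stack([(u-m['cx'])/m['fx']*d,(v-m['cy'])/m['fy']*d,d],-1)
    return (c-np.array(m['t']))@np.array(m['R'])
E
python3 - <<'E'
from h import *
print(arm.tcp_to_tips,arm.read_state())
for c in ('top','scene'):
    p,d,m=snap(c,c+'0.png'); W=world(d,m); print(c,np.round(-np.array(m['R']).T@np.array(m['t'])))
    np.savez(c+'0.npz',p=p,d=d,W=W)
    for q in ['stand','fixed_cup','loose_cup','bottle','mat','tape','block','screwdriver','mallet','tin']:
        for r in spotter.find_in(q,c)[:4]:
            x,y=map(int,r['xy']); print(q,round(r['score'],2),x,y,np.round(W[y,x]),p[y,x])
E
```

```text
pics
22.0 {'time': 0.0, 'joints': array([-1.45499465e+00,  5.33567866e-02,  1.61426890e+00,  8.40920048e-06,
        1.47599152e+00, -1.19000604e-01]), 'joint_vel': array([-0.00059547, -0.00063617,  0.00059722, -0.00148599, -0.00203801,
        0.00179662]), 'tau': array([ 3.41464411e-04, -3.93683374e+01, -3.70175314e+01, -4.83880319e-05,
        7.17724470e-03, -1.06565658e-06]), 'tcp_pos': array([ 145.33545771, -607.21648886,  218.4780728 ]), 'eef_rot': array([ 9.93115936e-01,  1.17131175e-01,  5.80441112e-06, -1.01226979e-03]), 'wrist_force': array([ 0.30028214,  0.87248683, -0.87507682]), 'wrist_torque': array([-0.03856654, -0.02523891, -0.00587916]), 'finger_force': 0.0, 'grip_width': 1.004158877918641}
top [ 453.  -32. 1289.]
stand 0.56 396 204 [ 577. -260.  124.] [232 226 197]
fixed_cup 0.89 413 198 [ 594. -306.   86.] [108  83  58]
loose_cup 0.8 102 180 [657. 426.  20.] [124 104   0]
loose_cup 0.63 150 194 [623. 315.   0.] [ 7 96 86]
bottle 0.91 412 212 [ 556. -288.  149.] [131  78  33]
bottle 0.83 467 204 [ 584. -444.   33.] [ 41 108 221]
bottle 0.66 395 285 [ 397. -268.   3
[... 586 characters left out ...]
 118.] [208 198 169]
loose_cup 0.86 390 155 [630. 426.  35.] [212 178  45]
loose_cup 0.71 360 170 [606. 314.  28.] [ 39 140 125]
loose_cup 0.36 236 249 [ 572. -145.   25.] [251 191 113]
bottle 0.84 143 326 [ 598. -446.   36.] [ 65 138 246]
bottle 0.69 178 252 [ 555. -296.  146.] [165 102  44]
bottle 0.62 155 241 [ 408. -290.   27.] [254 246  69]
mat 0.68 286 231 [609.   4.   4.] [249 216 142]
mat 0.5 317 199 [582. 155.  -3.] [108 125  89]
tape 0.57 313 199 [575. 145.  -1.] [ 93 153 113]
block 0.67 235 248 [ 570. -146.   28.] [251 191 112]
screwdriver 0.67 214 197 [390. -78.  24.] [249  63  55]
mallet 0.6 274 317 [ 782. -200.   21.] [250 227 156]
tin 0.6 361 226 [775. 107. 102.] [197 190 187]
```

View pics/top0.png

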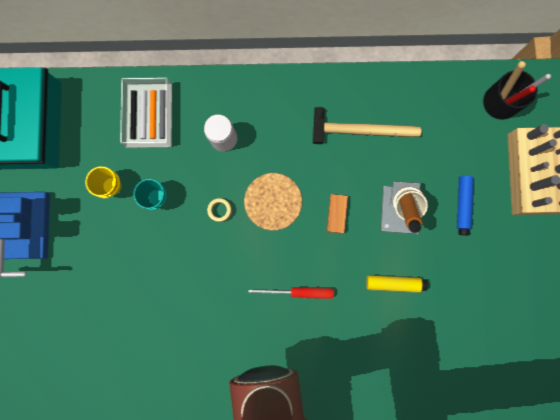

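```bash
python3 - <<'E'
from h import *
p=cv2.imread('pics/scene0.png')
cv2.imwrite('pics/crop0.png',cv2.resize(p[200:360,100:300],None,fx=3,fy=3))
for c in ('top','scene'):
    z=np.load(c+'0.npz'); W=z['W'];h=cv2.cvtColor(z['p'],cv2.COLOR_RGB2HSV)
    x,y,Z=W[...,0],W[...,1],W[...,2]
    # teal cup
    m=(abs(x-620)<70)&(abs(y-315)<70)&(h[...,0]>75)&(h[...,0]<100)&(h[...,1]>80)
    P=W[m]; print(c,'teal n',len(P),'bbox',P.min(0).round(),P.max(0).round(),np.histogram(P[:,2],8))
    r=P[P[:,2]>76]; 
    if len(r)>5: print(' rim bbox',r.min(0).round(),r.max(0).round(), np.hypot(*(r[:,:2]-[620,315]).T).max())
    # mat
    m=(abs(x-605)<90)&(abs(y-5)<90)&(h[...,0]<25)&(h[...,1]>70)&(Z<15)
    P=W[m];print(' mat',len(P),P.min(0).round(),P.max(0).round(),np.median(P,0))
    # bottle / ivory
    m=(abs(x-590)<80)&(abs(y+300)<60)&(Z>90)&(h[...,1]>140)&(h[...,0]<25)
    P=W[m];print(' bottle',len(P),P.min(0).round(),P.max(0).round(),P.mean(0))
    m=(abs(x-590)<100)&(abs(y+300)<80)&(Z>70)
    P=W[m];print(' all',len(P),P.min(0).round(),P.max(0).round(),P.mean(0))
    # base plate edges
    m=(abs(x-590)<120)&(abs(y+300)<100)&(Z>4)&(Z<16)
    P=W[m];print(' plate',len(P),np.percentile(P,[1,99],axis=0).round())
E
```

```text
top teal n 3234 bbox [550. 245.  -9.] [690. 385.  85.] (array([2105,  522,   55,   62,   85,  145,   89,  171]), array([-9.42331329,  2.3383409 , 14.0999951 , 25.86164929, 37.62330349,
       49.38495769, 61.14661188, 72.90826608, 84.66992027]))
 rim bbox [580. 263.  76.] [648. 331.  85.] 54.14893029526423
 mat 2574 [533. -54.  -6.] [671.  85.  13.] [600.98981165  14.54856184   3.7360462 ]
 bottle 355 [ 524. -304.   90.] [ 598. -274.  179.] [ 561.31512783 -286.80370713  134.94924243]
 all 1037 [ 512. -328.   70.] [ 621. -259.  182.] [ 569.13107434 -291.76734919  124.16359364]
 plate 1088 [[ 476. -396.    4.]
 [ 704. -205.   15.]]
scene teal n 1627 bbox [550. 245.  -8.] [690. 385.  84.] (array([1025,   39,   45,   67,   76,  139,  117,  119]), array([-7.88115393,  3.57345168, 15.02805729, 26.4826629 , 37.93726851,
       49.39187411, 60.84647972, 72.30108533, 83.75569094]))
 rim bbox [581. 261.  76.] [650. 331.  84.] 54.68925657487631
 mat 1605 [529. -57.  -7.] [672.  87.  10.] [603.69771071  10.8958488    3.26340102]
 bottle 392 [ 514. -309.  106.] [ 583. -277.  176.] [ 557.1832235  -294.2408215   141.56790655]
 all 1207 [ 514. -329.   70.] [ 623. -259.  178.] [ 578.03855743 -296.05398169  122.49743286]
 plate 599 [[ 510. -385.    4.]
 [ 685. -214.   15.]]
```

View pics/crop0.png

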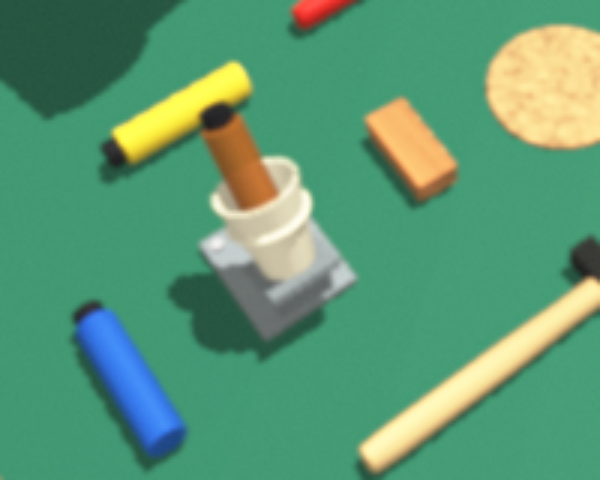

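Bottle-like candidates in the top view: amber in the cup at (412,212), blue lying at (467,204), yellow lying at (395,285). Cup-like: teal (150,194), yellow (102,180). By the description I choose amber and teal. The crop confirms the amber bottle leaning out of the ivory cup, crop pixel (235,150). Next I fit the poses.

```bash
cat > fit.py <<'E'
from h import *
from scipy.optimize import least_squares
prof=np.array([[22,0],[30.45-.65,48],[35,48],[35,52],[30.45,52],[35,80],[32,80],[19.8,5]],float)
def pd(r,z,prof=prof):
    q=np.stack([r,z],-1)[:,None];a=prof[:-1];b=prof[1:];ab=b-a
    t=np.clip(((q-a)*ab).sum(-1)/(ab**2).sum(-1),0,1)
    return np.linalg.norm(q-a-t[...,None]*ab,axis=-1).min(1)
def cupframe(s):
    Rz=Ro.from_euler('z',s[2]); o=np.array([s[0],s[1],0])+Rz.apply([30,0,50])
    return o,Rz*Ro.from_euler('y',-25,degrees=True)
def res(s,P):
    o,R=cupframe(s);c=R.inv().apply(P-o);return pd(np.hypot(c[:,0],c[:,1]),c[:,2])
E
python3 - <<'E'
from fit import *
iv=[];am=[]
for c in ('top','scene'):
    z=np.load(c+'0.npz'); W=z['W'];h=cv2.cvtColor(z['p'],cv2.COLOR_RGB2HSV)
    x,y,Z=W[...,0],W[...,1],W[...,2]
    near=(abs(x-580)<80)&(abs(y+297)<55)
    a=W[near&(Z>100)&(h[...,1]>140)&(h[...,0]<25)]
    i=W[near&(Z>60)&(h[...,1]<90)&(h[...,2]>120)&(h[...,0]>15)&(h[...,0]<35)]
    print(c,len(a),len(i)); iv.append(i);am.append(a)
for P in (iv[0],iv[1],np.vstack(iv)):
    best=min((least_squares(res,[575,-297,t],args=(P,),loss='soft_l1',f_scale=2) for t in(-.3,0,.3)),key=lambda r:r.cost)
    print('stand',best.x.round(3),best.cost/len(P),np.median(res(best.x,P)))
s=best.x;o,R=cupframe(s);print('cup o',o.round(1),'axis',R.apply([0,0,1]).round(3),'rim c',(o+80*R.apply([0,0,1])).round(1))
def rb(p,P):
    d=np.array([p[2],p[3],1]);d/=np.linalg.norm(d);v=P-[p[0],p[1],140];return np.linalg.norm(v-np.outer(v@d,d),axis=1)-17
for P in (am[0],am[1],np.vstack(am)):
    b=least_squares(rb,[557,-295,-.67,0],args=(P,),loss='soft_l1',f_scale=2)
    print('bottle at z140',b.x[:2].round(1),'slope',b.x[2:].round(3),'med',np.median(abs(b.fun)))
E
```

```text
top 317 475
scene 392 726
stand [ 5.75462e+02 -2.93510e+02 -8.60000e-02] 0.7734370252202554 0.5774855001953014
stand [ 5.76479e+02 -2.93716e+02 -7.60000e-02] 0.7994197182415493 0.6874742788480628
stand [ 5.76102e+02 -2.93616e+02 -8.60000e-02] 0.8129339052476797 0.6413772737252365
cup o [ 606.  -296.2   50. ] axis [-0.421  0.036  0.906] rim c [ 572.3 -293.3  122.5]
bottle at z140 [ 542. -291.] slope [-0.709  0.056] med 0.7985054898990498
bottle at z140 [ 542.4 -290.6] slope [-0.677  0.074] med 1.1990796847096732
bottle at z140 [ 542.2 -290.9] slope [-0.697  0.059] med 0.9740233445423279
```

```bash
cat > go.py <<'E'
import sys; from h import *
# usage: go.py x y z yaw_deg(world heading of tool x): prints units, yaw turned first
def go(x,y,z,yaw):
    s=arm.read_state();R=Ro.from_quat(s['eef_rot']).as_matrix();h=np.degrees(np.arctan2(R[1,0],R[0,0]))
    a=np.radians(yaw);d=np.array([x,y,z])-s['tcp_pos'];c,n=np.cos(a),np.sin(a)
    print('t',round(s['time'],2),'tcp',s['tcp_pos'].round(1),'head',round(h,2),'width',round(s['grip_width'],3),'F',s['wrist_force'].round(1),'ff',round(s['finger_force'],1))
    print('turn units',round((h-yaw)/6,3),' shift units',np.round(np.array([c*d[0]+n*d[1],n*d[0]-c*d[1],-d[2]])/50,3))
if __name__=='__main__': go(*map(float,sys.argv[1:5]))
E
python3 go.py 540 -290.6 240 -4.9
```

```text
t 1.1 tcp [ 145.4 -607.8  219.7] head 13.45 width 0.995 F [-1.1  0.1 -0.8] ff 0.0
turn units 3.059  shift units [ 7.321 -6.995 -0.406]
```

```bash
python3 -m inch '0 0 -.1 .77; 0 0 -.1 .77; 0 0 -.1 .76; 0 0 -.1 .76; .7 -.7 0 0; .7 -.7 0 0; .7 -.7 0 0; .7 -.7 0 0;.7 -.7 0 0; .7 -.7 0 0;.7 -.7 0 0; .7 -.7 0 0'; python3 go.py 540 -290.6 230 -4.9
```

```text
time: 2.3
tcp_pos: [449.7, -351.3, 240.0]
eef_rot: [0.999, -0.043, 0.0, 0.0]
wrist_force: [1.2, -1.0, 0.6]
grip_width: 1.001
finger_force: 0.0
t 2.3 tcp [ 449.7 -351.3  240. ] head -4.91 width 1.001 F [ 1.2 -1.   0.6] ff 0.0
turn units -0.001  shift units [ 1.696 -1.364  0.201]
```

```bash
python3 -m inch '.6 -.5 0 0; .6 -.5 0 0; .5 -.38 0 0; 0 0 0 0'; python3 - <<'E'
from fit import *
p,d,m=snap('wrist','w1.png'); W=world(d,m);h=cv2.cvtColor(p,cv2.COLOR_RGB2HSV);Z=W[...,2]
near=(abs(W[...,0]-570)<90)&(abs(W[...,1]+293)<60)
print(spotter.find_in('bottle','wrist')[:3])
P=W[near&(Z>95)&(h[...,1]>120)&(h[...,0]<25)]
def rb(p,P):
    d=np.array([p[2],p[3],1]);d/=np.linalg.norm(d);v=P-[p[0],p[1],140];return np.linalg.norm(v-np.outer(v@d,d),axis=1)-17
b=least_squares(rb,[542,-291,-.69,.06],args=(P,),loss='soft_l1',f_scale=2);print(len(P),b.x.round(2),np.median(abs(b.fun)))
i=near&(Z>60)&(h[...,1]<90)&(h[...,2]>120)&(h[...,0]>15)&(h[...,0]<35)
r=least_squares(res,[576,-293.6,-.086],args=(W[i],),loss='soft_l1',f_scale=2);print(i.sum(),r.x.round(3),np.median(r.fun))
E
python3 go.py 540 -290.6 146 -4.9
```

```text
time: 2.7
tcp_pos: [541.3, -289.0, 239.5]
eef_rot: [0.999, -0.041, 0.0, -0.0]
wrist_force: [0.0, -0.7, -0.6]
grip_width: 1.001
finger_force: 0.0
[{'xy': [275.7, 282.9], 'score': 0.96}, {'xy': [283.7, 190.8], 'score': 0.77}, {'xy': [406.1, 131.9], 'score': 0.57}]
2758 [ 5.4347e+02 -2.8926e+02 -6.7000e-01  7.0000e-02] 0.3674280360540738
3044 [ 5.76544e+02 -2.92205e+02 -8.10000e-02] 0.2692721375534429
t 2.8 tcp [ 539.1 -291.   239.5] head -4.83 width 1.002 F [ 0.1 -0.4 -0.2] ff 0.0
turn units 0.011  shift units [ 0.018 -0.01   1.871]
```

View pics/w1.png

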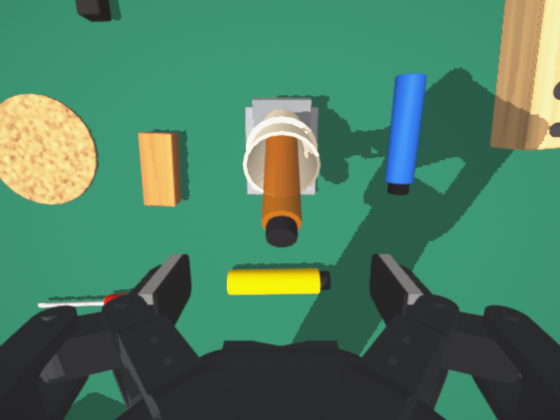

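The wrist view shows the amber bottle at (275,190), cap at (282,232), between the open fingers. I descend and grip.

```bash
python3 -m inch '0 0 .6 0; 0 0 .6 0; 0 0 .4 0; 0 0 .27 0; 0 0 0 0'; python3 -m inch '0 0 0 0; 0 0 0 0;0 0 0 0; 0 0 0 0;0 0 0 0; 0 0 0 0; 0 0 0 0' 1; python3 go.py 540.5 -290 146 -4.9
```

```text
time: 3.3
tcp_pos: [537.0, -291.3, 143.8]
eef_rot: [0.999, -0.044, -0.002, -0.001]
wrist_force: [-0.3, -0.3, -0.2]
grip_width: 1.0
finger_force: 0.0
time: 4.0
tcp_pos: [542.8, -293.8, 153.3]
eef_rot: [0.999, -0.043, 0.005, 0.003]
wrist_force: [0.8, -0.5, 15.3]
grip_width: -0.003
finger_force: 7.6
t 4.0 tcp [ 542.8 -293.8  153.3] head -4.89 width -0.003 F [ 0.8 -0.5 15.3] ff 7.6
turn units 0.001  shift units [-0.052 -0.073  0.146]
```

```bash
python3 - <<'E'
from h import *
p,d,m=snap('wrist'); q,_,_=snap('scene')
cv2.imwrite('pics/j2.png',np.hstack([cv2.resize(p,(400,300)),cv2.resize(q[190:340,100:300],(400,300))])[:,:,::-1])
E
```

```text
(no output)
```

View pics/j2.png

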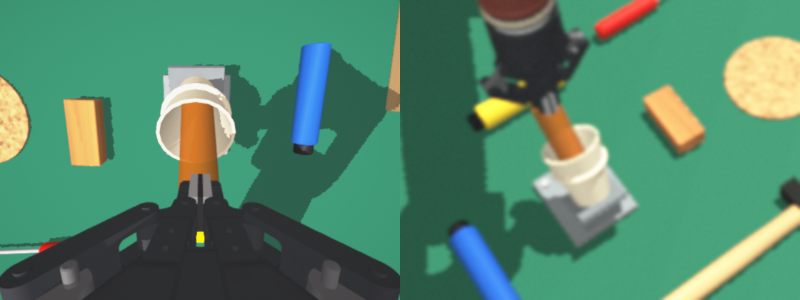

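The joined view shows the fingers shut at the upper part of the bottle with nothing between them, and the bottle still in the cup. I re-measure.

```bash
cat > bot.py <<'E'
from fit import *
def rb(p,P):
    d=np.array([p[2],p[3],1]);d/=np.linalg.norm(d);v=P-[p[0],p[1],140];return np.linalg.norm(v-np.outer(v@d,d),axis=1)-17
def bot(c,save=None):
    p,d,m=snap(c,save); W=world(d,m);h=cv2.cvtColor(p,cv2.COLOR_RGB2HSV);Z=W[...,2]
    near=(abs(W[...,0]-560)<100)&(abs(W[...,1]+293)<60)
    M=near&(Z>100)&(h[...,1]>140)&(h[...,0]<18)&(h[...,2]>60);P=W[M]
    b=least_squares(rb,[542,-291,-.69,.06],args=(P,),loss='soft_l1',f_scale=2)
    dr=np.array([b.x[2],b.x[3],1]);dr/=np.linalg.norm(dr);s=(P-[b.x[0],b.x[1],140])@dr
    k=W[near&(Z>100)&(h[...,2]<50)]
    print(c,len(P),b.x.round(2),'med',np.median(abs(b.fun)).round(2),'s range',np.percentile(s,[1,99]).round(1),'axis z of body top',(140+np.percentile(s,99)*dr[2]).round(1))
E
python3 - <<'E'
from bot import *
for c in('wrist','scene','top'): bot(c)
print(arm.read_state()['tcp_pos'],arm.read_state()['joints'])
E
```

```text
wrist 4650 [ 5.3904e+02 -2.9129e+02 -8.4000e-01  6.0000e-02] med 0.34 s range [-64.8  67. ] axis z of body top 191.1
scene 430 [ 5.5876e+02 -2.9163e+02 -1.0000e-01  1.0000e-02] med 5.69 s range [-30.4 364.2] axis z of body top 502.4
top 3639 [ 5.8140e+02 -2.7007e+02 -1.7000e-01 -7.0000e-02] med 19.39 s range [-29.1 373.1] axis z of body top 507.1
[ 542.73999566 -293.81829479  153.25548394] [-6.16794550e-01  7.46327360e-02  1.70294459e+00  1.93910111e-04
  1.35154010e+00  1.03939211e+00]
```

```bash
python3 -m inch '0 0 -.5 0; 0 0 -.7 0; 0 0 -.4 0; 0 0 0 0; 0 0 0 0;0 0 0 0;0 0 0 0' 0; python3 - <<'E'
from bot import *
bot('wrist','w3.png');bot('scene');bot('top')
E
python3 go.py 537 -290 139 -4.9
```

```text
time: 4.95
tcp_pos: [538.1, -290.8, 224.1]
eef_rot: [0.999, -0.043, -0.001, -0.001]
wrist_force: [0.5, 0.4, -0.2]
grip_width: 0.998
finger_force: 0.0
wrist 3234 [ 5.3975e+02 -2.9093e+02 -8.4000e-01  6.0000e-02] med 0.34 s range [-63.9  24. ] axis z of body top 158.4
scene 491 [ 5.5751e+02 -2.9227e+02 -5.0000e-02 -0.0000e+00] med 5.59 s range [-29.7 417.8] axis z of body top 557.3
top 4502 [ 5.6794e+02 -2.7224e+02 -1.1000e-01 -5.0000e-02] med 19.55 s range [-24.4 431.1] axis z of body top 568.1
t 5.1 tcp [ 538.5 -291.1  225. ] head -4.91 width 1.001 F [0.4 0.3 0.1] ff 0.0
turn units -0.001  shift units [-0.032 -0.019  1.72 ]
```

View pics/w3.png

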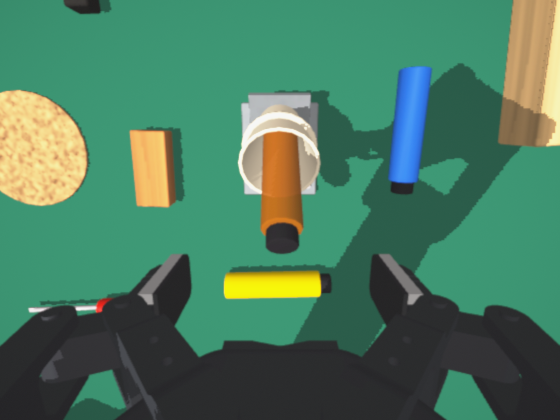

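```bash
python3 -m inch '0 0 .5 0; 0 0 .5 0; 0 0 .5 0; -.04 0 .3 0; 0 0 0 0'; python3 -m inch '0 0 0 0;0 0 0 0;0 0 0 0;0 0 0 0;0 0 0 0' .45;  python3 - <<'E'
from h import *
p,d,m=snap('wrist'); q,_,_=snap('scene')
cv2.imwrite('pics/j4.png',np.hstack([cv2.resize(p,(400,300)),cv2.resize(q[190:340,100:300],(400,300))])[:,:,::-1])
E
python3 go.py 536 -290.5 135 -4.9
```

```text
time: 5.6
tcp_pos: [535.0, -290.0, 132.8]
eef_rot: [0.999, -0.043, -0.003, -0.002]
wrist_force: [-0.5, -0.2, 0.6]
grip_width: 0.998
finger_force: 0.0
time: 6.1
tcp_pos: [537.2, -291.3, 136.9]
eef_rot: [0.999, -0.043, 0.0, 0.0]
wrist_force: [0.0, -0.2, -0.6]
grip_width: 0.551
finger_force: 0.0
t 6.2 tcp [ 537.1 -291.2  136.5] head -4.91 width 0.549 F [ 0.3 -0.5 -0.7] ff 0.0
turn units -0.001  shift units [-0.022 -0.013  0.03 ]
```

View pics/j4.png

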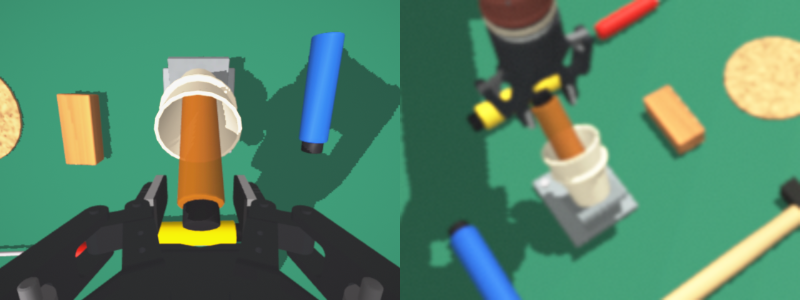

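```bash
python3 - <<'E'
from bot import *
p,d,m=snap('wrist'); W=world(d,m); s=arm.read_state(); print(s['tcp_pos'])
for u,v in [(222,180*1.4),(215,265),(228,245),(338,250),(345,265),(280,300),(280,285),(270,262),(280,262),(290,262),(280,240),(280,200),(280,175)]:
    v=int(v); print((u,v),W[v,u].round(1),p[v,u])
# right/left finger extents
for lab,c in (('L',slice(200,240)),('R',slice(325,365))):
    S=W[230:330,c].reshape(-1,3); S=S[(S[:,2]>90)&(S[:,2]<220)]; print(lab,np.percentile(S,[1,50,99],axis=0).round(1).tolist())
bot('wrist')
E
```

```text
[ 536.98289478 -291.19785651  136.35980997]
(222, 251) [ 551.  -265.1  162.5] [130 127 127]
(215, 265) [ 550.9 -264.8  176.7] [130 127 127]
(228, 245) [ 551.  -266.7  155.7] [ 93 118 106]
(338, 250) [ 546.4 -318.7  161.4] [130 127 127]
(345, 265) [ 546.  -318.8  176.2] [130 127 127]
(280, 300) [ 529.8 -290.2  173. ] [38 39 39]
(280, 285) [ 534.3 -290.5  167.8] [40 37 40]
(270, 262) [ 543.1 -286.6  161.5] [202 118  33]
(280, 262) [ 543.2 -291.3  162.6] [189 111  36]
(290, 262) [ 542.9 -295.9  162.8] [172 104  36]
(280, 240) [ 550.7 -292.   154. ] [189 112  36]
(280, 200) [ 566.  -293.3  134.8] [203 115  42]
(280, 175) [ 577.4 -294.2  121.6] [203 115  41]
L [[529.4, -274.0, 152.9], [549.5, -266.7, 181.2], [556.7, -255.9, 219.5]]
R [[525.5, -327.3, 153.2], [545.9, -315.6, 182.5], [553.3, -310.4, 219.5]]
wrist 7818 [ 5.3966e+02 -2.9098e+02 -8.4000e-01  6.0000e-02] med 0.32 s range [-63.7  21.9] axis z of body top 156.7
```

```bash
python3 - <<'E'
from bot import *
for c in ('scene','wrist'):
    p,d,m=snap(c); W=world(d,m);h=cv2.cvtColor(p,cv2.COLOR_RGB2HSV)
    g=(abs(W[...,0]-540)<30)&(abs(abs(W[...,1]+291)-28)<12)&(W[...,2]>112)&(W[...,2]<240)&((h[...,1]<70)|(h[...,2]<70))
    for sgn in(1,-1):
        P=W[g&((W[...,1]+291)*sgn>0)]; print(c,sgn,len(P),np.percentile(P,[0.5,5,50,99],axis=0).round(1).tolist() if len(P) else '', np.histogram(P[:,2],np.arange(110,241,10))[0])
E
```

```text
scene 1 138 [[534.2, -274.7, 112.5], [538.4, -272.8, 113.8], [551.2, -266.4, 191.9], [568.2, -251.5, 239.8]] [18  0  0  0  4 15 19 11 13 27 10 13  8]
scene -1 194 [[525.9, -330.5, 112.1], [530.6, -329.0, 115.7], [545.6, -321.1, 201.6], [563.0, -310.7, 239.9]] [15  1  0  0  4 14 21 13 18 35 27 23 23]
wrist 1 6171 [[529.9, -274.9, 112.5], [536.8, -273.7, 155.8], [552.3, -266.6, 204.3], [566.3, -251.4, 239.6]] [ 236    1    0    0  189  390  483  617  556  908  488 1058 1245]
wrist -1 6841 [[526.9, -330.8, 112.7], [531.8, -329.1, 155.7], [547.8, -316.0, 205.5], [565.8, -307.4, 239.6]] [ 271   42    0    0  149  394  494  634  568 1017  486 1237 1549]
```

Both fixed and wrist cameras put the fingertips at z≈152 while the reported TCP is at 136. So the tips stand about 30 mm higher than the state implies, and my grip was too high. I'll go by the camera heights.

```bash
python3 -m inch '.05 0 .2 0; 0 0 .2 0; 0 0 .2 0; 0 0 0 0'; python3 -m inch '0 0 0 0;0 0 0 0;0 0 0 0;0 0 0 0;0 0 0 0' 1;  python3 go.py 540 -290.5 106 -4.9
```

```text
time: 6.8
tcp_pos: [537.9, -290.3, 103.0]
eef_rot: [0.999, -0.043, -0.002, -0.001]
wrist_force: [0.3, 0.8, 0.1]
grip_width: 0.545
finger_force: 0.0
time: 7.3
tcp_pos: [539.1, -291.2, 106.0]
eef_rot: [0.999, -0.043, -0.0, -0.0]
wrist_force: [-0.7, 0.4, -1.6]
grip_width: 0.387
finger_force: 59.6
t 7.3 tcp [ 539.1 -291.2  106. ] head -4.9 width 0.387 F [-0.7  0.4 -1.6] ff 59.6
turn units -0.001  shift units [ 0.016 -0.016  0.001]
```

Gripped, width 33 mm. I lift along the bottle's axis, then lever it upright against the cup's high rear wall.

```bash
python3 -m inch '-.15 0 -.18 0;-.2 0 -.23 0; -.2 0 -.23 0; -.2 0 -.23 0; -.13 0 -.17 0; 0 0 0 0' 1; python3 -m inch '.2 0 0 0; .2 0 0 0;.2 0 0 0;.15 0 0 0; .15 0 -.02 0; .1 0 -.02 0;0 0 0 0' 1; python3 - <<'E'
from h import *
p,d,m=snap('wrist'); q,_,_=snap('scene')
cv2.imwrite('pics/j5.png',np.hstack([cv2.resize(p,(400,300)),cv2.resize(q[190:340,100:300],(400,300))])[:,:,::-1])
E
```

```text
time: 7.9
tcp_pos: [496.0, -288.5, 160.8]
eef_rot: [0.999, -0.043, 0.002, 0.001]
wrist_force: [-0.5, -0.4, -0.7]
grip_width: 0.387
finger_force: 59.5
time: 8.6
tcp_pos: [544.3, -291.4, 157.9]
eef_rot: [0.999, -0.043, -0.004, -0.001]
wrist_force: [-3.9, -0.1, -2.7]
grip_width: 0.384
finger_force: 60.3
```

View pics/j5.png

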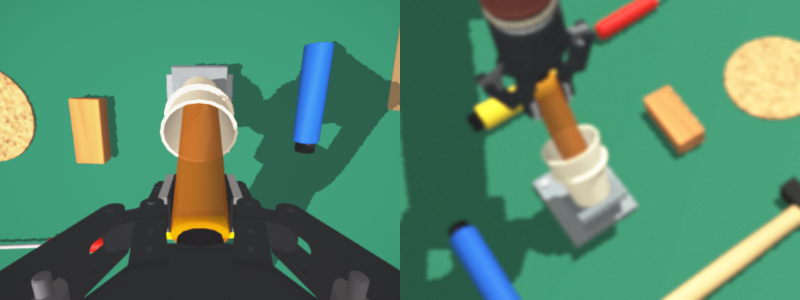

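The view shows the bottle held between the pads with its foot against the cup's rear wall (crop 560,150). I continue levering.

```bash
python3 -m inch '.1 0 -.02 0; .1 0 -.02 0;.1 0 -.02 0;.1 0 -.02 0; .1 0 -.02 0; .1 0 -.02 0;.1 0 -.02 0;.1 0 -.02 0;.06 0 0 0;0 0 0 0' 1; python3 - <<'E'
from bot import *
for c in ('wrist','scene'):
    bot(c)
E
```

```text
time: 9.7
tcp_pos: [587.4, -295.6, 168.1]
eef_rot: [0.999, -0.043, -0.002, -0.0]
wrist_force: [-7.7, -0.1, 1.5]
grip_width: 0.386
finger_force: 59.9
wrist 6068 [ 5.8493e+02 -2.9459e+02 -3.0000e-02  0.0000e+00] med 0.43 s range [-3.9 90. ] axis z of body top 229.9
scene 422 [ 5.8570e+02 -2.9584e+02 -6.0000e-02  0.0000e+00] med 1.49 s range [ -2.1 387.1] axis z of body top 526.4
```

```bash
python3 -m inch '-.04 0 -.3 0; 0 0 -.4 0;0 0 -.4 0;0 0 -.3 0; 0 0 0 0' 1; python3 go.py 602 15 240 -4.9
```

```text
time: 10.3
tcp_pos: [588.5, -296.3, 243.0]
eef_rot: [0.999, -0.043, 0.004, 0.002]
wrist_force: [-0.3, -1.0, -0.7]
grip_width: 0.381
finger_force: 59.7
t 10.3 tcp [ 588.5 -296.3  243. ] head -4.89 width 0.381 F [-0.3 -1.  -0.7] ff 59.7
turn units 0.002  shift units [-0.262 -6.226  0.06 ]
```

```bash
python3 -m inch '-.02 -.3 0 0; -.03 -.5 0 0;-.03 -.6 0 0;-.03 -.7 0 0;-.03 -.7 0 0;-.03 -.7 0 0;-.03 -.7 0 0;-.03 -.7 0 0;-.02 -.6 0 0;-.01 -.45 0 0;0 -.28 0 0;0 0 0 0' 1; python3 -m inch '0 0 .5 0;0 0 .6 0; 0 0 .6 0; 0 0 .5 0; 0 0 .3 0;0 0 .1 0; 0 0 0 0'  1; python3 - <<'E'
from bot import *
for c in('wrist','scene'):
    p,d,m=snap(c); W=world(d,m);h=cv2.cvtColor(p,cv2.COLOR_RGB2HSV)
    M=(abs(W[...,0]-600)<40)&(abs(W[...,1]-15)<40)&(W[...,2]>25)&(h[...,1]>140)&(h[...,0]<18);P=W[M]
    b=least_squares(rb,[600,15,0,0],args=(P,),loss='soft_l1',f_scale=2);print(c,len(P),b.x.round(3),np.median(abs(b.fun)).round(2),'z',np.percentile(P[:,2],[.5,99.5]).round(1))
    M=(abs(W[...,0]-600)<80)&(abs(W[...,1]-15)<90)&(W[...,2]<12)&(h[...,0]<25)&(h[...,1]>70);print('mat z',np.median(W[M][:,2]).round(1),np.percentile(W[M],[1,99],axis=0).round())
    k=(abs(W[...,0]-600)<25)&(abs(W[...,1]-15)<25)&(h[...,2]<60)&(W[...,2]<250)&(W[...,2]>60);print('dark z hist',np.histogram(W[k][:,2],np.arange(60,251,10))[0])
E
python3 go.py 602 15 70 -4.9
```

```text
time: 11.5
tcp_pos: [599.3, 18.1, 237.0]
eef_rot: [0.999, -0.041, -0.001, -0.0]
wrist_force: [-0.4, -0.9, -0.7]
grip_width: 0.384
finger_force: 59.9
time: 12.2
tcp_pos: [599.8, 15.6, 107.9]
eef_rot: [0.999, -0.043, -0.0, 0.0]
wrist_force: [-0.1, -0.1, -1.1]
grip_width: 0.382
finger_force: 59.9
wrist 6806 [ 5.95465e+02  1.66400e+01 -4.00000e-02 -1.00000e-03] 0.41 z [ 46.5 176.4]
mat z 3.9 [[558. -51.   2.]
 [668.  79.   5.]]
dark z hist [   0    0    0    0    0    0   48  175  212  508  813 2001 1722 3804
 6269 7282 2175    0    0]
scene 361 [ 5.97754e+02  1.39050e+01  3.10000e-02 -1.60000e-02] 2.16 z [ 44.1 439.4]
mat z 3.3 [[536. -53.  -2.]
 [668.  79.   8.]]
dark z hist [ 0  0  0  0  0  0  0  0  2  0  8 16 29 34 31 41 29  3  0]
t 12.3 tcp [601.   15.7 109.8] head -4.93 width 0.383 F [-1.6  0.9  0.4] ff 59.9
turn units -0.004  shift units [0.02  0.013 0.796]
```

```bash
python3 -m inch '0 0 .3 0;0 0 .25 0; 0 0 .15 0; 0 0 .05 0; 0 0 0 0' 1; python3 -m inch '0 0 .03 0;0 0 .03 0;0 0 0 0' 1;
```

```text
time: 12.8
tcp_pos: [599.7, 16.1, 71.3]
eef_rot: [0.999, -0.043, -0.001, 0.0]
wrist_force: [-2.8, 0.3, 4.7]
grip_width: 0.386
finger_force: 61.0
time: 13.1
tcp_pos: [601.7, 15.9, 70.9]
eef_rot: [0.999, -0.043, 0.001, 0.0]
wrist_force: [-3.2, 0.7, 13.1]
grip_width: 0.381
finger_force: 61.2
```

```bash
python3 -m inch '0 0 -.03 0;0 0 0 0' 1; python3 -m inch '0 0 0 0;0 0 0 0;0 0 0 0;0 0 0 0' 0; python3 -m inch '0 0 -.3 0;0 0 -.5 0;0 0 -.6 0;0 0 -.6 0;0 0 -.5 0;0 0 -.3 0;0 0 0 0' 0;  python3 - <<'E'
from bot import *
for c in('wrist','scene'):
    p,d,m=snap(c); W=world(d,m);h=cv2.cvtColor(p,cv2.COLOR_RGB2HSV)
    M=(abs(W[...,0]-600)<40)&(abs(W[...,1]-15)<40)&(W[...,2]>15)&(W[...,2]<150)&(h[...,1]>140)&(h[...,0]<18);P=W[M]
    b=least_squares(rb,[600,15,0,0],args=(P,),loss='soft_l1',f_scale=2);print(c,len(P),b.x.round(3),np.median(abs(b.fun)).round(2),'z',np.percentile(P[:,2],[.5,99.5]).round(1))
E
python3 go.py 615 297 200 -4.9
```

```text
time: 13.3
tcp_pos: [601.2, 16.0, 71.0]
eef_rot: [0.999, -0.043, 0.001, 0.0]
wrist_force: [-1.5, 0.4, 7.4]
grip_width: 0.389
finger_force: 60.5
time: 13.7
tcp_pos: [599.5, 16.1, 68.6]
eef_rot: [0.999, -0.043, -0.0, -0.0]
wrist_force: [0.0, -0.3, -0.3]
grip_width: 0.995
finger_force: 0.0
time: 14.4
tcp_pos: [601.6, 15.9, 213.0]
eef_rot: [0.999, -0.043, 0.003, 0.0]
wrist_force: [-0.3, -0.7, 0.1]
grip_width: 0.997
finger_force: 0.0
wrist 1019 [ 5.96314e+02  1.69070e+01 -2.30000e-02 -5.00000e-03] 0.74 z [ 17.3 143.1]
scene 330 [ 5.97252e+02  1.66550e+01 -6.00000e-03  8.00000e-03] 0.89 z [ 15.7 136.5]
t 14.5 tcp [599.6  16.1 208.7] head -4.91 width 1.001 F [-0.3 -0.3 -0.3] ff 0.0
turn units -0.001  shift units [-0.173 -5.624  0.174]
```

Bottle stands upright near the mat centre. Next I move over to the teal cup.

```bash
python3 -m inch '-.02 -.3 0 0; -.02 -.5 0 0;-.02 -.6 0 0;-.02 -.6 0 0;-.02 -.6 0 0;-.02 -.6 0 0;-.02 -.6 0 0;-.02 -.6 0 0;-.01 -.5 0 0;0 -.4 0 0;0 -.32 0 0;0 0 0 0' 0; python3 -m inch '0 0 .5 0;0 0 .5 0;0 0 .5 0;0 0 .2 0;0 0 0 0;0 0 0 0' .05; python3 - <<'E'
from bot import *
for c in('wrist','scene','top'):
    p,d,m=snap(c,c[0]+'6.png'); W=world(d,m);h=cv2.cvtColor(p,cv2.COLOR_RGB2HSV)
    near=(abs(W[...,0]-615)<75)&(abs(W[...,1]-297)<75)
    P=W[near&(W[...,2]>30)&(W[...,2]<95)&(h[...,0]>75)&(h[...,0]<100)&(h[...,1]>100)]
    f=lambda q:pd(np.hypot(P[:,0]-q[0],P[:,1]-q[1]),P[:,2]-q[2])
    b=least_squares(f,[615,297,0],loss='soft_l1',f_scale=2);print(c,len(P),b.x.round(1),np.median(b.fun).round(2))
    F=W[near&(W[...,2]>88)&(W[...,2]<260)&(h[...,1]<70)]
    for s in(1,-1):
        G=F[(F[:,1]-297)*s>0]; print(s,len(G),np.percentile(G,[.5,99],axis=0).round(1).tolist() if len(G) else '')
E
python3 go.py 615 297 100 -4.9
```

```text
time: 15.7
tcp_pos: [614.9, 298.6, 208.1]
eef_rot: [0.999, -0.042, -0.001, 0.0]
wrist_force: [0.3, -0.7, 0.1]
grip_width: 1.001
finger_force: 0.0
time: 16.3
tcp_pos: [616.2, 296.5, 125.3]
eef_rot: [0.999, -0.043, 0.001, -0.0]
wrist_force: [1.1, -0.2, 0.9]
grip_width: 0.951
finger_force: 0.0
wrist 5358 [615.5 298.1   0. ] 0.26
1 26571 [[610.9, 297.4, 154.0], [638.1, 365.6, 239.7]]
-1 27187 [[601.6, 225.8, 155.3], [635.7, 296.2, 239.7]]
scene 500 [615.8 295.5   1.4] 0.77
1 210 [[612.0, 297.5, 152.3], [638.2, 363.2, 249.8]]
-1 372 [[601.9, 222.8, 154.2], [635.5, 285.9, 256.2]]
top 136 [6.147e+02 2.962e+02 5.000e-01] 0.5
1 0 
-1 315 [[597.9, 225.1, 165.8], [627.3, 267.3, 257.3]]
t 16.45 tcp [616.7 297.1 126.4] head -4.92 width 0.95 F [ 0.4 -0.  -0.4] ff 0.0
turn units -0.003  shift units [-0.033  0.004  0.529]
```

```bash
python3 -m inch '0 0 .3 0;0 0 .5 0;0 0 .5 0;0 0 .35 0;0 0 .15 0;0 0 0 0' 0; python3 -m inch '0 0 0 0;0 0 0 0;0 0 0 0;0 0 0 0' 1; python3 -m inch '0 0 -.15 0;0 0 -.25 0;0 0 -.2 0;0 0 0 0' 1; python3 - <<'E'
from h import *
p,d,m=snap('wrist'); q,_,_=snap('scene')
cv2.imwrite('pics/j7.png',np.hstack([cv2.resize(p,(400,300)),cv2.resize(q[80:230,260:460],(400,300))])[:,:,::-1])
E
```

```text
time: 17.05
tcp_pos: [614.6, 296.5, 32.5]
eef_rot: [0.999, -0.043, -0.001, 0.001]
wrist_force: [0.5, -0.6, 0.4]
grip_width: 0.999
finger_force: 0.0
time: 17.45
tcp_pos: [617.3, 297.4, 36.7]
eef_rot: [0.999, -0.043, 0.002, -0.001]
wrist_force: [1.0, 0.1, 5.8]
grip_width: 0.784
finger_force: 67.2
time: 17.85
tcp_pos: [616.9, 297.3, 66.9]
eef_rot: [0.999, -0.043, 0.002, -0.001]
wrist_force: [0.4, 0.3, -0.3]
grip_width: 0.783
finger_force: 67.0
```

View pics/j7.png

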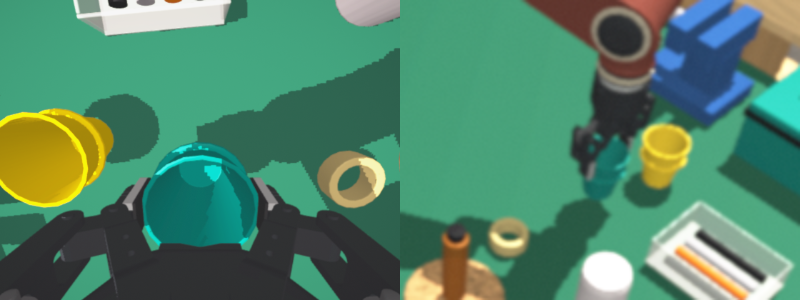

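The teal cup hangs between the pads, wrist crop (200,200). The amber bottle still stands on the mat, scene crop (455,250). I raise and carry it well above the bottle.

```bash
python3 -m inch '0 0 -.4 0;0 0 -.6 0;0 0 -.7 0;0 0 -.7 0;0 0 -.5 0;0 0 -.3 0;0 0 0 0' 1; cat > cup.py <<'E'
from bot import *
def cup(c,x,y,z,r=80,tilt=0):
    p,d,m=snap(c); W=world(d,m);h=cv2.cvtColor(p,cv2.COLOR_RGB2HSV)
    P=W[(np.linalg.norm(W-[x,y,z+40],axis=-1)<r)&(h[...,0]>78)&(h[...,0]<100)&(h[...,1]>110)]
    def f(q):
        R=Ro.from_euler('yx',[q[3],q[4]]);v=R.inv().apply(P-q[:3]);return pd(np.hypot(v[:,0],v[:,1]),v[:,2])
    b=least_squares(f,[x,y,z,tilt,0],loss='soft_l1',f_scale=2)
    print(c,len(P),'foot',b.x[:3].round(1),'tilt about y,x deg',np.degrees(b.x[3:]).round(1),'med',np.median(b.fun).round(2)); return b.x
E
python3 - <<'E'
from cup import *
z=arm.read_state()['tcp_pos'][2]-36.5
for c in('wrist','scene','top'): cup(c,616,297,z)
E
python3 go.py 560 -292 226 -4.9
```

```text
time: 18.65
tcp_pos: [616.5, 297.1, 226.7]
eef_rot: [0.999, -0.043, 0.002, -0.001]
wrist_force: [0.3, -0.2, -1.1]
grip_width: 0.779
finger_force: 67.2
wrist 19162 foot [616.8 297.9 189.7] tilt about y,x deg [-1.2 -0. ] med 0.37
scene 563 foot [614.6 295.6 189.5] tilt about y,x deg [0.6 0.1] med 0.75
top 197 foot [620.3 283.5 187.1] tilt about y,x deg [-5.4 -9.9] med 0.95
t 18.8 tcp [614.5 296.4 221.5] head -4.91 width 0.783 F [-0.1 -0.  -1.3] ff 67.2
turn units -0.001  shift units [-0.081 11.818 -0.09 ]
```

```bash
python3 -m inch '0 .3 0 0; 0 .5 0 0;0 .7 0 0;0 .8 0 0;0 .8 0 0;0 .8 0 0;0 .8 0 0;0 .8 0 0;0 .8 0 0;0 .8 0 0;0 .8 0 0;0 .8 0 0' 1; python3 -m inch '0 .8 0 0;0 .7 0 0;0 .6 0 0;0 .4 0 0;0 .3 0 0;0 .2 0 0; 0 0 0 0' 1;python3 go.py 570 -292.4 139 -4.9
```

```text
time: 20.0
tcp_pos: [576.6, -138.7, 222.5]
eef_rot: [0.999, -0.043, -0.001, -0.0]
wrist_force: [0.7, 0.4, -1.2]
grip_width: 0.779
finger_force: 67.2
time: 20.7
tcp_pos: [565.2, -286.6, 223.8]
eef_rot: [0.999, -0.043, -0.0, -0.0]
wrist_force: [-0.0, 0.8, -0.7]
grip_width: 0.78
finger_force: 67.2
t 20.7 tcp [ 565.2 -286.6  223.8] head -4.95 width 0.78 F [-0.   0.8 -0.7] ff 67.2
turn units -0.008  shift units [0.105 0.107 1.696]
```

```bash
python3 -m inch '.1 .1 0 0;0 0 .4 0;0 0 .5 0;0 0 .4 0;0 0 .2 0;0 0 0 0' 1;  python3 - <<'E'
from cup import *
iv=[]
for c in ('wrist','scene'):
    t=arm.read_state()['tcp_pos']; cup(c,t[0],t[1],t[2]-36)
E
python3 go.py 570 -292.4 139 -4.9
```

```text
time: 21.3
tcp_pos: [569.5, -290.2, 147.2]
eef_rot: [0.999, -0.042, -0.002, -0.001]
wrist_force: [-0.0, -0.3, -1.1]
grip_width: 0.784
finger_force: 67.2
wrist 18961 foot [ 575.4 -290.   111.7] tilt about y,x deg [-5.8 -0.4] med 0.65
scene 726 foot [ 568.8 -291.9  113.9] tilt about y,x deg [ 0.2 -0.5] med 0.65
t 21.4 tcp [ 570.7 -291.4  150.1] head -4.87 width 0.78 F [ 0.7  0.1 -0.7] ff 67.2
turn units 0.005  shift units [-0.012  0.021  0.223]
```

```bash
python3 -m inch '0 .02 .1 0;0 0 .12 0;-.1 0 .05 0;-.1 0 .05 0;-.1 0 .06 0;-.12 0 .06 0;0 0 0 0' 1;  python3 - <<'E'
from cup import *
for c in ('wrist','scene'):
    t=arm.read_state()['tcp_pos']; cup(c,t[0]+25,t[1],t[2]-30,tilt=-.3)
E
python3 go.py 559 -291.5 107.5 -4.9
```

```text
time: 22.1
tcp_pos: [551.5, -292.5, 131.2]
eef_rot: [0.999, -0.043, 0.004, 0.002]
wrist_force: [3.4, -1.8, 5.4]
grip_width: 0.784
finger_force: 66.7
wrist 21437 foot [ 579.2 -292.5  100.5] tilt about y,x deg [-19.8  -0.6] med 0.54
scene 800 foot [ 578.1 -291.6  103.5] tilt about y,x deg [-21.3   1. ] med 0.8
t 22.2 tcp [ 551.7 -292.5  131. ] head -4.92 width 0.782 F [ 4.1 -1.8  6.4] ff 66.7
turn units -0.004  shift units [ 0.144 -0.032  0.471]
```

Works: the cup tilted to about 21°. Now I push it home along the axis.

```bash
python3 -m inch '.03 0 .08 0;.03 0 .08 0;.03 -.01 .08 0;.03 0 .08 0;0 0 0 0' 1; python3 -m inch '.02 0 .06 0;.01 0 .05 0;0 0 .04 0;0 0 0 0' 1;  python3 - <<'E'
from cup import *
for c in ('wrist','scene'):
    t=arm.read_state()['tcp_pos']; cup(c,592,-294,82,tilt=-.43)
E
python3 go.py 559 -291.5 107.5 -4.9
```

```text
time: 22.7
tcp_pos: [558.0, -292.6, 114.6]
eef_rot: [0.999, -0.043, 0.004, 0.002]
wrist_force: [4.1, -1.6, 4.8]
grip_width: 0.778
finger_force: 66.5
time: 23.1
tcp_pos: [560.0, -293.0, 108.1]
eef_rot: [0.999, -0.043, 0.005, 0.003]
wrist_force: [4.3, -1.2, 7.8]
grip_width: 0.78
finger_force: 66.6
wrist 19797 foot [ 592.4 -294.    83.3] tilt about y,x deg [-24.8  -0.6] med 0.61
scene 623 foot [ 602.1 -289.6   96.9] tilt about y,x deg [-39.6   5.1] med 1.01
t 23.2 tcp [ 560.  -293.   108.1] head -4.92 width 0.779 F [ 4.4 -1.5  7.3] ff 66.6
turn units -0.003  shift units [-0.023 -0.029  0.013]
```

```bash
python3 -m inch '.02 0 .05 0;.02 0 .05 0;0 0 .04 0;0 0 0 0' 1; python3 -m inch '0 0 0 0;0 0 0 0;0 0 0 0;0 0 0 0' 0; python3 - <<'E'
from cup import *
o,R=cupframe([576.3,-293,-.084])
q=cup('wrist',592,-294,82,tilt=-.43); print('in cup frame',R.inv().apply(q[:3]-o).round(1))
E
```

```text
time: 23.6
tcp_pos: [560.3, -292.7, 106.9]
eef_rot: [0.999, -0.043, 0.002, 0.002]
wrist_force: [-16.6, 10.2, 35.2]
grip_width: 0.785
finger_force: 69.5
time: 24.0
tcp_pos: [557.9, -290.7, 95.5]
eef_rot: [0.999, -0.043, -0.001, -0.0]
wrist_force: [0.4, -0.0, -1.1]
grip_width: 0.999
finger_force: 0.0
wrist 23025 foot [ 593.5 -295.4   83. ] tilt about y,x deg [-25.6  -2. ] med 0.62
in cup frame [ 2.5 -0.9 35.3]
```

```bash
python3 -m inch '0 0 -.3 0;0 0 -.5 0;0 0 -.5 0;0 0 -.5 0;0 0 -.3 0;0 0 0 0' 0; python3 - <<'E'
from cup import *
for c in('wrist','scene','top'):
    p,d,m=snap(c); W=world(d,m);h=cv2.cvtColor(p,cv2.COLOR_RGB2HSV)
    near=(abs(W[...,0]-580)<80)&(abs(W[...,1]+293)<55)
    I=W[near&(W[...,2]>60)&(h[...,1]<90)&(h[...,2]>120)&(h[...,0]>15)&(h[...,0]<35)]
    s=least_squares(res,[576.3,-293,-.084],args=(I,),loss='soft_l1',f_scale=2);print(c,len(I),s.x.round(3))
    q=cup(c,592,-294,82,tilt=-.43)
    for S in (s.x,[576.3,-293,-.084]):
        o,R=cupframe(S); print('  in cup frame',R.inv().apply(q[:3]-o).round(1), 'ang',np.degrees(np.arccos(R.apply([0,0,1])@Ro.from_euler('yx',q[3:]).apply([0,0,1]))).round(1))
    if c=='wrist': A=cv2.resize(p,(400,300))
    if c=='scene': B=cv2.resize(p[190:340,100:300],(400,300))
cv2.imwrite('pics/j8.png',np.hstack([A,B])[:,:,::-1])
E
```

```text
time: 24.65
tcp_pos: [560.0, -292.0, 205.6]
eef_rot: [0.999, -0.043, 0.003, 0.002]
wrist_force: [0.2, 0.7, -0.7]
grip_width: 1.0
finger_force: 0.0
wrist 2008 [ 5.76391e+02 -2.92264e+02 -8.10000e-02]
wrist 7139 foot [ 592.9 -295.4   82.9] tilt about y,x deg [-25.1  -2.1] med 0.62
  in cup frame [ 1.9 -1.8 35.5] ang 0.2
  in cup frame [ 1.9 -1.  35.4] ang 0.3
scene 784 [ 5.76214e+02 -2.93480e+02 -1.20000e-01]
scene 668 foot [ 592.5 -291.7   81.8] tilt about y,x deg [-26.1   1.3] med 0.79
  in cup frame [ 0.7  3.7 34.8] ang 4.3
  in cup frame [ 0.8  2.6 34.7] ang 3.4
top 150 [ 5.76300e+02 -2.96369e+02  5.13000e-01]
top 94 foot [ 593.8 -301.2   83.6] tilt about y,x deg [-27.4  -7.1] med 0.69
  in cup frame [ -1.4 -12.8  37.7] ang 19.1
  in cup frame [ 3.4 -6.7 35.4] ang 5.0
```

View pics/j8.png

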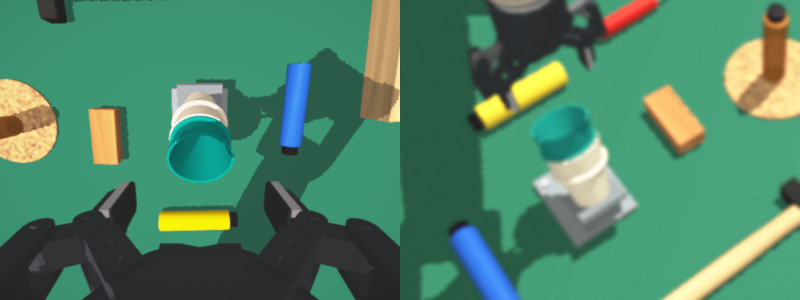

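The view shows teal seated mouth-outward in ivory, scene crop (560,130), aligned, and the bottle upright on the mat. The fit reads z≈35 against 32 mm, so I press gently on the rear of the rim with shut fingers to seat it surely.

```bash
python3 -m inch '.2 .03 0 0;.2 .02 0 0;.16 0 0 0;0 0 .3 0;0 0 .4 0;0 0 0 0;0 0 0 0' 1; python3 go.py 588 -294.5 160 -4.9; python3 -m inch '0 0 .1 0;0 0 0 0' 1;python3 -m inch '0 0 .05 0;0 0 0 0' 1;python3 -m inch '0 0 .05 0;0 0 0 0' 1
```

```text
time: 25.65
tcp_pos: [585.6, -295.5, 165.3]
eef_rot: [0.999, -0.043, -0.001, -0.001]
wrist_force: [-0.6, -0.4, 0.0]
grip_width: -0.001
finger_force: 0.0
t 25.65 tcp [ 585.6 -295.5  165.3] head -4.9 width -0.001 F [-0.6 -0.4  0. ] ff 0.0
turn units -0.001  shift units [ 0.046 -0.024  0.107]
time: 25.85
tcp_pos: [586.3, -296.0, 162.0]
eef_rot: [0.999, -0.043, 0.0, 0.0]
wrist_force: [-0.2, -0.1, 0.6]
grip_width: 0.001
finger_force: 0.0
time: 26.05
tcp_pos: [586.2, -295.9, 159.3]
eef_rot: [0.999, -0.043, 0.0, 0.0]
wrist_force: [-0.3, 0.4, -0.9]
grip_width: 0.001
finger_force: 0.0
time: 26.25
tcp_pos: [586.1, -295.8, 156.4]
eef_rot: [0.999, -0.043, -0.0, -0.0]
wrist_force: [0.0, 0.1, -0.6]
grip_width: -0.007
finger_force: 0.0
```

```bash
for i in 1; do python3 -m inch '0 0 .04 0;0 0 0 0' 1|sed -n 2,4p;python3 -m inch '0 0 .04 0;0 0 0 0' 1|sed -n 2,4p;python3 -m inch '0 0 .04 0;0 0 0 0' 1|sed -n 2,4p; done
```

```text
tcp_pos: [586.1, -295.8, 154.4]
eef_rot: [0.999, -0.043, -0.0, -0.0]
wrist_force: [0.1, -0.2, 0.4]
tcp_pos: [586.4, -296.0, 153.7]
eef_rot: [0.999, -0.043, 0.0, 0.0]
wrist_force: [-1.8, 1.2, 3.1]
tcp_pos: [586.6, -296.1, 153.5]
eef_rot: [0.999, -0.043, 0.0, 0.0]
wrist_force: [-4.0, 2.9, 9.5]
```

```bash
python3 -m inch '0 0 .05 0;0 0 0 0' 1|sed -n 2,4p;python3 -m inch '0 0 .06 0;0 0 0 0' 1|sed -n 2,4p; python3 -m inch '0 0 -.2 0;0 0 -.5 0;0 0 -.5 0;-.5 0 -.2 0;-.5 0 0 0; 0 0 0 0'; python3 - <<'E'
from cup import *
o,R=cupframe([576.4,-292.9,-.084])
for c in('wrist','scene'):
    q=cup(c,592,-294,80,tilt=-.43)
    print('  in cup frame',R.inv().apply(q[:3]-o).round(1), 'ang',np.degrees(np.arccos(R.apply([0,0,1])@Ro.from_euler('yx',q[3:]).apply([0,0,1]))).round(1))
    p,d,m=snap(c)
    if c=='wrist': cv2.imwrite('pics/w9.png',cv2.resize(p[60:300,180:380],None,fx=2.4,fy=2.4)[:,:,::-1])
E
```

```text
tcp_pos: [586.7, -296.1, 153.2]
eef_rot: [0.999, -0.043, 0.001, 0.0]
wrist_force: [-7.1, 4.8, 17.5]
tcp_pos: [586.9, -296.4, 152.8]
eef_rot: [0.999, -0.043, 0.001, 0.001]
wrist_force: [-11.8, 6.4, 26.1]
time: 27.85
tcp_pos: [534.8, -291.6, 215.3]
eef_rot: [0.999, -0.043, -0.0, 0.0]
wrist_force: [0.2, 0.4, -1.1]
grip_width: -0.0
finger_force: 0.0
wrist 7009 foot [ 592.5 -294.2   78.6] tilt about y,x deg [-25.4  -2.3] med 0.31
  in cup frame [-0.5  0.1 31.8] ang 0.5
scene 671 foot [ 593.7 -296.9   79.3] tilt about y,x deg [-25.9  -2.7] med 0.72
  in cup frame [ 1.1 -2.5 31.8] ang 1.1
```

View pics/w9.png

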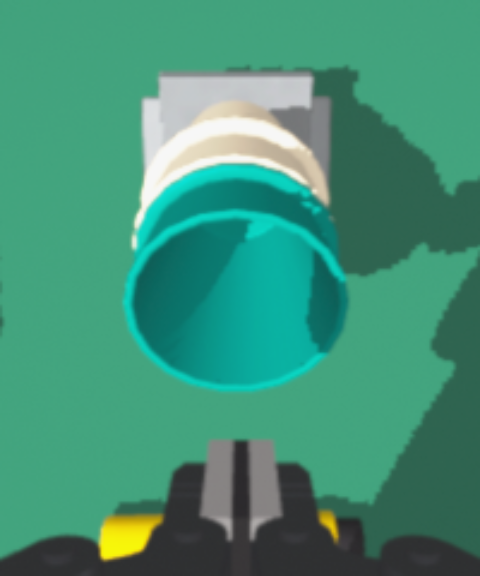

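The crop shows the teal bead sitting on the ivory rim (crop 240,170) with the gripper clear. The fit gives 31.8 mm, aligned within about 1°. Handing in.

```bash
python3 -c "
from workcell import arm
print(arm.close_job())"
```

```text
the job is handed in; nothing more can be done
None
```

I handed the job in at about 28 s of the 58 s allowed: the amber bottle stands upright on the cork mat, and the teal cup is nested in the ivory cup at 31.8 mm by camera fit, with the gripper clear; the hand-in returned no verdict.

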